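Key on the lamp tester and set its dimmer

TASK

Switch on the lamp tester: take the key with the flat T-shaped bar head from the bamboo rack, push it fully home in the tester's key switch and turn it clockwise until it stops, a little under a quarter turn. Then slide the dimmer grip until it is level with the small aluminium pointer beside its track. Leave the key seated in the switch, do not touch the two bulbs, and leave everything else standing where it is.

Things in the scene. Friction and masses are not known exactly. Their poses are not given: they have to be found in the camera images.
- key: The key to use, 40 g: steel blade 12 x 6 mm (z 0 to 30 mm, foot tapered), black collar 22 mm wide (z 30-36), stem 14 x 9 (z 36-44), flat black bar head 42 x 9 (z 44-64). Origin at the blade tip, z up, x along the 12 mm blade width and 42 mm head length. Works half a turn round too. Starts upright in a rack hole, collar on the rack top, head length within 0.6 rad of the row.
- round_key: Another key, not for this job: round black knob head 34 mm across, 26 mm high, top 62 mm above its tip (its origin). Stands in another hole of the rack. Leave it.
- nut_driver: Steel nut driver, 131 mm long, handle 24 mm across and 70 mm long, standing handle up in another hole of the rack, top 142 mm above the table. Origin at its lower tip. Leave it.
- rack: Bamboo block 90 (x) x 230 (y) x 45 mm high, fixed, three round holes 15.5 mm wide and 34 mm deep in a row along y at y = -80, 0, 80 mm. Origin at the centre of its underside. Rack and tester may change sides of the table.
- tester: Lamp tester, a grey box 220 (x) x 280 (y) x 50 mm high, fixed. Origin at the centre of its underside. On its top: key switch at x = -50, y = 100 mm; dimmer track along y at x = -50 mm (40 mm wide, y = -130 to 40 mm, 14 mm high); two bulbs.
- keyway (a point): Mouth of the key switch's slot: centre of the top of the brass cylinder (43 mm across, top 54 mm above the table, in a steel bezel 68 mm across). x along the slot's length, z up; turns with the cylinder. Slot 13.6 x 7.6 mm (the key has 0.13 rad of play) with a 2 mm chamfer, 42 mm deep: the key goes in 30 mm, until its collar rests on the cylinder.
- key_switch (a joint): Angle of the brass cylinder, rad: 0 is off, grows clockwise seen from above, stops at 1.4 (on). Stays where it is left, friction 0.04 N m.
- dimmer (a joint): Dimmer grip's travel, m: 0 at the tester's -y end of the track, 0.12 at the other end. Stays where it is left, friction 1.5 N.
- dimmer_top (a point): Centre of the top of the dimmer's black grip, 104.5 mm above the table. The grip is 28 (x) x 20 (y) x 40 mm high and slides along the tester's y.
- pointer_tip (a point): Tip of the small aluminium pointer clip (24 x 12 mm, 8 mm high) on the scale strip on the +x side of the dimmer track; axes as the tester's. The grip is right when its centre has the same y along the track as this tip. The pointer stays put (preset, stiff).
- bulb_a: Clear pear-shaped glass bulb in a white lampholder on the tester, 60 mm across at its widest, its top 116 mm above its origin, the centre of the holder's foot (166 mm above the table). 115 mm beyond the key switch (+x). Fragile.
- bulb_b: The same, beyond the dimmer track, at the tester's x = 65, y = -60 mm. Fragile.
- tub: White plastic tub with a grey twist cap, 72 mm across, 70 mm high, loose. Origin: centre of its underside.
- adaptor: Matte grey plug adaptor block 52 x 52 x 38 mm, loose. Origin: centre of its underside.
- probe_holder: Yellow plastic probe holder 40 (x) x 70 (y) x 75 mm high, loose, beyond the rack. Origin: centre of its underside.
Mind the look-alikes: they are no part of the job. Leave any brown, pink or red look-alike of the key alone.

How it is judged (in metres and radians):
On the way, in this order (a step that is already met when the one before it is completed fails the run):
1. the T-headed key is fully in the key switch's slot (z of key in the frame of keyway below -0.0265 m and horizontal distance between key and keyway below 0.004 m and angle between key's own z axis and vertical below 0.12 rad), for 0.1 s.
2. with the key in, the key switch is turned clockwise to its on stop (all of step 1 and value of joint key_switch above 1.2 rad), for 0.1 s.
3. after that, the dimmer grip is level with the pointer (all of step 2 and y of dimmer_top in the frame of pointer_tip between -0.006 and 0.006 m), for 0.2 s.
At the end, for the whole second after the job is handed in: T-headed key upright (0.12 rad) in the slot, tip 26.5 mm or more below the mouth, within 4 mm of the axis; key switch at 1.2 rad or more; grip within 6 mm of the pointer along the track; all at rest; loose bystanders upright, within 20 mm of their starts (all of step 3 and velocity of joint dimmer between -0.01 and 0.01 m/s and linear speed of key below 0.02 m/s and distance of each of tub, adaptor, probe_holder, round_key, nut_driver from where it was at the start of the episode below 0.02 m and angle between each of tub, adaptor, probe_holder, round_key, nut_driver's own z axis and vertical below 0.3 rad); the robot touches nothing.
It fails at once if a bulb is touched (over 1 N) (contact force between any of bulb_a, bulb_b and the fingers above 1 N or contact force between any of bulb_a, bulb_b and the arm above 1 N or contact force between any of bulb_a, bulb_b and key above 1 N).
It fails at once if a bystander is pushed 20 mm or tipped over (distance of any of tub, adaptor, probe_holder, round_key, nut_driver from where it was at the start of the episode above 0.02 m or angle between any of tub, adaptor, probe_holder, round_key, nut_driver's own z axis and vertical above 0.3 rad).
It also fails if it takes over 72 s, if anything falls off the work surface, if the arm or the gripper's body presses on something with over 40 N, if the wrist force passes 120 N, or if a joint passes its speed limit or range.

ROBOT

A 7-joint arm with a two-finger parallel gripper is mounted at the origin on the work surface. World frame = base frame: x ahead of the robot, y to its left, z up, the work surface at z = 0. Lengths are in mm, angles in rad, forces in N, time in s.
With the tool pointing down it reaches from about 400 to 875 mm from the base axis. Payload 4.4 kg.
Tool frame: the origin (TCP) lies between the finger pads; the fingertips stand 17 mm ahead of it and the grasp point (between the pads) lies 2 mm behind it; z points along the fingers, y is the line along which they close (so a half turn about z gives the same grasp; the last joint's range is limited). The gripper opens to 85 mm and grips with 20 to 120 N. Pads are 22 mm wide; open, the fingers measure 114 mm over their backs; the gripper's body (76 mm by 85 mm) begins 54 mm behind the grasp point. The pads swing forward as they close: fully open they stand 13 mm farther back than shut.
Start: joints at [1.136, 0.628, 0.038, 1.517, -0.027, 0.996, -0.02], TCP at [234.35, -606.298, 248.313] pointing down, gripper open.
Joint ranges: [-3.06, 3.06], [-0.37, 2.12], [-1.25, 1.32], [0.18, 2.47], [-1.1, 4.24], [0.23, 1.98], [-2.94, 2.94]. Speed limits (rad/s): [2.57, 2.57, 3.14, 3.14, 3.14, 3.14, 3.14].

INTERFACE

Orientations are given as [roll, pitch, yaw] about the fixed x, y, z axes, in that order (R = Rz(yaw) Ry(pitch) Rx(roll)).
In Python, from cell import sensors, get_image, ctrl gives the robot as it stands.
- The arm moves only by the tool send_rows, never from a script. Its argument "series" is a list of rows, each a list of 3 entries, a list of its own where there are three numbers: the finger opening in mm, from 0 to 85.4, then the shift along the world's x, y, z in units of 60 mm (1.0 is 60 mm), then the turn, a rotation vector about the world's x, y, z in units of 5 degrees (1.0 is 5 degrees). A call has 1 to 8 rows; each row shifts and turns the commanded pose from where the row before left it; what a row does not reach is not made up. A row lasts 1/8 s, in which the tool goes at most 62.5 mm and 10.7 degrees, less where a joint would pass 70% of its speed; a pose out of reach is approached as far as the arm can. A call is refused whole if a number of a shift passes 1 or a number of a turn 1, either way. A call with a gripper value outside its range is refused whole. The fingers move at their own pace and stop on an object; the grip force is fixed at half the most. Time passes only in rows, so rows that do not move let the fingers close. It gives the time, the measured TCP pose, the force, the opening and the grip force at its end, in the units of the state.
- sensors.read_state(): the state, without advancing time (a new reading comes with each control period).
- get_image(name): name is "scene" or "top" or "wrist"; returns a dict with "img" (480x640x3 uint8, red, green, blue), "depth" (480x640 float32, mm along the optical axis (not along the pixel's ray), 0 where there is no reading), "vfov" (degrees; the focal length in pixels is half the picture's height over the tangent of half this angle, whatever the lens; pixels are square), "cx", "cy" (the principal point, pixels), "world_to_cam" (4x4, takes a point from world to camera coordinates). Camera axes: x right, y down, z forward; pixel columns grow to the right and rows downward; lengths in mm; the calibration is good to about 2 mm. A picture is of the moment at which its call begins.
- ctrl.finish_job(): hands the job in; it is judged then, once.
The state is a dict: "clock": time; "qpos": joint angles; "qd": joint speeds; "tau": joint torques, N m; "eef_pos": TCP position; "tool_rot": TCP orientation; "force": force on the tool from outside, world axes, zero at the start; "torque": the same for the moment, N m; "width": finger opening in mm; "gripper_force": force on a finger pad.
Only numpy, scipy, OpenCV 4.12 (cv2) and the standard library are available. Lean on these libraries where they do the work, as an engineer would, in place of code of your own. Each camera call takes 0.05 s, during which the arm holds its last target. There are 200 camera calls.

## Working session

There is one attempt and no reset: what is moved stays moved. The work goes in short steps, Python scripts to look and compute and a tool call to move; the robot and the scene stay as the last step left them, time stands still between calls to the robot, and variables do not carry over. Pictures are saved under pics/ and viewed, at most 10 in all, crops included, and the job is handed in when it is done.

Besides the shell and the picture viewer there is one more tool, called after ">>>" as name(argument=value, ...), one argument or row to a line, values as JSON. send_rows: Moves the arm, as the interface text tells. Its arguments: {"type":"object","properties":{"series":{"type":"array"}},"required":["series"]}

```bash
mkdir -p pics
cat > h.py <<'E'
import numpy as np, cv2
from cell import sensors, get_image, ctrl
def cam(n):
    d=get_image(n); d['f']=240/np.tan(np.radians(d['vfov']/2)); return d
def save(n,img,crop=None,k=1):
    if crop: img=img[crop[1]:crop[3],crop[0]:crop[2]]
    cv2.imwrite('pics/'+n,cv2.resize(img[:,:,::-1],None,fx=k,fy=k,interpolation=cv2.INTER_CUBIC))
def ray(d,u,v):
    T=np.array(d['world_to_cam']);R=T[:3,:3];o=-R.T@T[:3,3]
    return o,R.T@np.array([(u-d['cx'])/d['f'],(v-d['cy'])/d['f'],1.])
def onz(d,u,v,z):
    o,r=ray(d,u,v); return o+r*(z-o[2])/r[2]
def pts(d):
    v,u=np.mgrid[:480,:640];z=d['depth'].astype(float)
    c=np.stack([(u-d['cx'])/d['f']*z,(v-d['cy'])/d['f']*z,z],-1)
    T=np.array(d['world_to_cam']);return (c-T[:3,3])@T[:3,:3]
def proj(d,p):
    T=np.array(d['world_to_cam']);c=T[:3,:3]@np.array(p)+T[:3,3]
    return c[0]/c[2]*d['f']+d['cx'],c[1]/c[2]*d['f']+d['cy']
E
python3 - <<'E'
from h import *
s=sensors.read_state();print(s)
a=cam('top');b=cam('scene')
np.savez('c0.npz',t=a['img'],s=b['img'])
for d in(a,b):print(d['f'],d['cx'],d['cy'],ray(d,320,240))
c=np.hstack([a['img'],b['img']])
save('top0.png',a['img'],k=1.25);save('scene0.png',b['img'],k=1.25)
E
```

```text
{'clock': 0.0, 'qpos': array([ 1.13618281,  0.62935968,  0.03845137,  1.51838953, -0.02700964,
        0.99627469, -0.02000232]), 'qd': array([ 0.0001251 , -0.00137523, -0.00175574, -0.00074423, -0.00116485,
        0.00079668,  0.00023783]), 'tau': array([-7.55691981e-04, -5.63403046e+01,  1.22600555e+00, -1.93444276e+01,
        1.10328294e-02,  1.05497916e-02, -2.96457941e-06]), 'eef_pos': array([ 234.13964256, -605.72406639,  247.37355028]), 'tool_rot': array([-3.13967983e+00,  2.37720224e-05,  3.68797868e-01]), 'force': array([-0.74984217,  0.1390839 , -0.38099729]), 'torque': array([-0.02635814, -0.00177541, -0.01022487]), 'gripper_force': 0.0, 'width': 85.31073336254903}
575.8845297525123 325.784208051065 236.45645063558584 (array([ 343.31977413,   25.75580747, 1394.90681172]), array([ 0.15797277,  0.02426891, -0.98721546]))
553.9788565895012 318.0799716404938 231.70232094094595 (array([1277.76937386,  573.7403853 ,  763.99585837]), array([-0.62169309, -0.46743347, -0.62868118]))
```

View pics/top0.png

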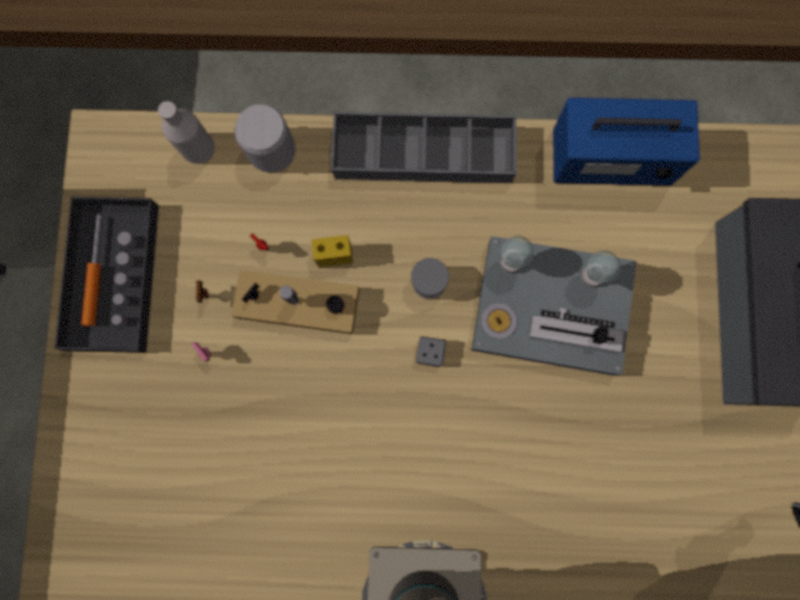

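View pics/scene0.png

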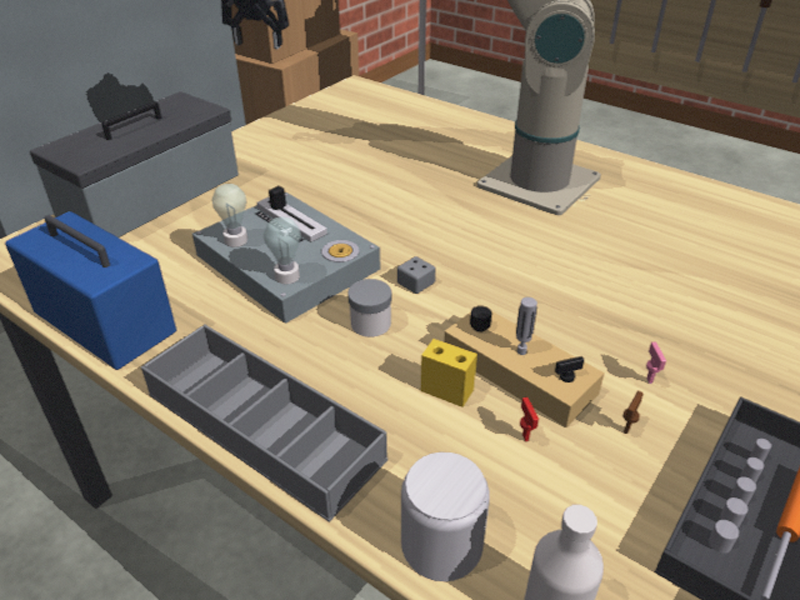

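The top view shows the T-headed black key at (250,292), the nut driver at (288,295) and the round key at (335,304), all in the rack. The brass switch is at (499,321), the dimmer grip at (601,334) and the pointer near (563,313). Pink (201,352), brown (201,291) and red (260,242) keys stand on the table.

Candidates for "T-headed key" are black (250,292) in the rack, and brown, pink and red. Only the black one is in the rack, and it has a bar head where (335,304) is round. I'll confirm with a crop.

Run:
```python
from h import *
a=cam('top');b=cam('scene')
save('crop1.png',np.hstack([a['img'][205:275,175:305],b['img'][230:340,345:555][:70*3//2,:]][:1]),k=6) if 0 else None
A=cv2.resize(a['img'][180:300,170:300],(520,480),interpolation=cv2.INTER_CUBIC);B=cv2.resize(a['img'][230:300,375:505],(780,420),interpolation=cv2.INTER_CUBIC)
save('crop1.png',A[:, :]);save('crop2.png',B)
P=pts(a);g=a['img'].astype(int)
hsv=cv2.cvtColor(a['img'],cv2.COLOR_RGB2HSV)
def comp(m,x0,y0,x1,y1,nm,z):
    mm=np.zeros(m.shape,np.uint8);mm[y0:y1,x0:x1]=m[y0:y1,x0:x1]
    n,l,st,c=cv2.connectedComponentsWithStats(mm)
    for i in range(1,n):
        if st[i,4]>15:
            q=P[l==i];r=cv2.minAreaRect(cv2.findContours((l==i).astype(np.uint8),0,1)[0][0])
            print(nm,c[i].round(1),st[i,4],'z95',np.percentile(q[:,2],[5,50,95]).round(1),'xyz@',onz(a,*c[i],z).round(1),r[1],r[2])
dark=(g.max(2)<45)
comp(dark,185,215,300,265,'dark',109-30+1)
comp((hsv[...,0]>10)&(hsv[...,0]<30)&(hsv[...,1]>130)&(g.max(2)>90),380,235,420,275,'brass',54)
comp(dark,420,240,505,285,'dim',104)
# heights: high points in ROI
for nm,(x0,y0,x1,y1),lo,hi in(('key',(185,220,220,250),68,100),('round',(255,230,285,255),72,100),('driver',(220,222,245,250),110,160),('grip',(465,250,500,285),90,120),('rack',(180,210,295,270),40,50),('tester',(370,185,515,305),46,53)):
    q=P[y0:y1,x0:x1].reshape(-1,3);q=q[(q[:,2]>lo)&(q[:,2]<hi)]
    if len(q)>4:
        r=cv2.minAreaRect(q[:,:2].astype(np.float32)); print(nm,len(q),q.mean(0).round(1),np.median(q[:,2]),r)
```

```text
dark [201.4 234.8] 82 z95 [48.9 71.7 81.5] xyz@ [559.4 333.8  80. ] (7.77817440032959, 14.849242210388184) 45.0
dark [267.9 243. ] 138 z95 [71.3 76.5 80.7] xyz@ [543.8 178.5  80. ] (12.727920532226562, 11.31370735168457) 45.0
brass [398.9 256.1] 207 z95 [48.3 53.5 57.5] xyz@ [ 524.  -127.4   54. ] (15.55634880065918, 16.26345443725586) 45.0
dim [480.7 266.8] 152 z95 [ 50.7 100.8 107.1] xyz@ [ 497.6 -305.3  104. ] (16.604900360107422, 16.534542083740234) 39.28940963745117
key 87 [562.5 339.2  77.3] 77.65094340036904 ((562.8838500976562, 339.6954040527344), (10.086124420166016, 41.10996627807617), 56.360530853271484)
round 158 [545.  180.8  76.8] 76.58780264059615 ((545.358642578125, 180.77066040039062), (30.867664337158203, 31.95036506652832), 37.20862579345703)
driver 121 [552.4 258.5 136.7] 139.99785760678762 ((552.719970703125, 259.722412109375), (23.71742057800293, 23.471773147583008), 2.608126640319824)
grip 119 [ 496.1 -306.2  102.2] 103.04271715862176 ((496.6446533203125, -306.5835876464844), (20.688976287841797, 28.615598678588867), 77.67845916748047)
rack 2889 [553.1 260.8  44.8] 44.83748340342691 ((571.2032470703125, 259.07037353515625), (230.70697021484375, 125.00072479248047), 83.70594024658203)
tester 6421 [ 555.  -228.6   49.6] 49.61658412326207 ((558.44482421875, -233.29649353027344), (281.3125915527344, 221.094482421875), 81.22611999511719)
```

View pics/crop1.png

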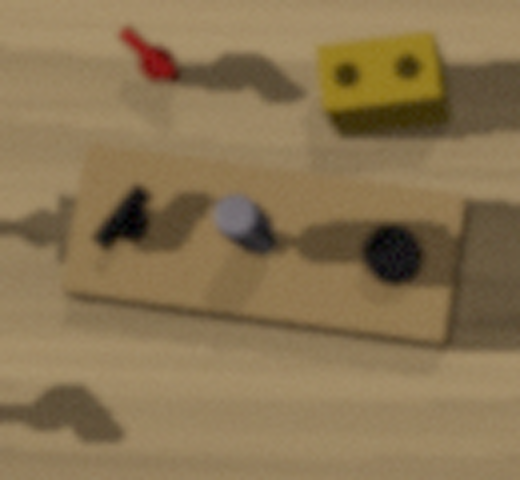

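The T-shaped black bar head is confirmed in the crop at (122,215). It stands in the rack, with the round head at (393,253). Next I'll look at the tester.

View pics/crop2.png

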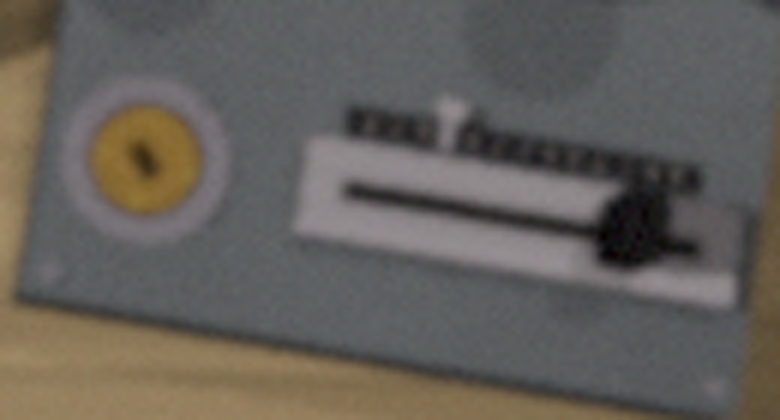

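>>> send_rows(
  series=[
    [85,[0.5,0.9,0.5],[0,0,1]],
    [85,[0.5,0.85,0.3],[0,0,1]],
    [85,[0.5,0.85,0.2],[0,0,1]],
    [85,[0.5,0.85,0.1],[0,0,1]],
    [85,[0.5,0.85,0],[0,0,1]],
    [85,[0.5,0.85,0],[0,0,1]],
    [85,[0.5,0.85,0],[0,0,1]],
    [85,[0.3,0.85,0],[0,0,1]],
  ],
)

```text
clock: 1.2
eef_pos: [460.9, -198.1, 311.7]
tool_rot: [3.141, -0.001, 1.071]
force: [0.8, -0.6, -0.5]
width: 85.0
gripper_force: 0.0
```

Crop2 shows the slot at (145,160) running upper-left to lower-right, the pointer tip at (450,145) and the grip at (632,228). I'm close enough now for a wrist view of the tester.

Run:
```python
from h import *
w=cam('wrist');s=sensors.read_state();print(s['qpos'].round(3),s['eef_pos'].round(1))
print(w['f'],w['cx'],w['cy'],ray(w,320,240))
np.savez('w1.npz',img=w['img'],depth=w['depth'],T=w['world_to_cam'],f=w['f'],cx=w['cx'],cy=w['cy'])
save('w1.png',w['img'],k=1.25)
for n,p in(('sw',(524,-127,54)),('grip',(496,-306,104)),('key',(562,339,79))):print(n,proj(w,p))
```

```text
[ 0.508  0.347 -0.234  1.835  0.087  0.969 -0.249] [ 463.3 -189.4  311.9]
421.3403749492702 321.9396635245997 231.25785036089377 (array([ 499.69986709, -126.34649331,  436.66118126]), array([-0.16551106, -0.29504763, -0.94127821]))
sw (np.float64(346.9265360827737), np.float64(75.9246419098256))
grip (np.float64(416.9802625107561), np.float64(283.15979883254585))
key (np.float64(-34.92775541546979), np.float64(-888.0151111395901))
```

View pics/w1.png

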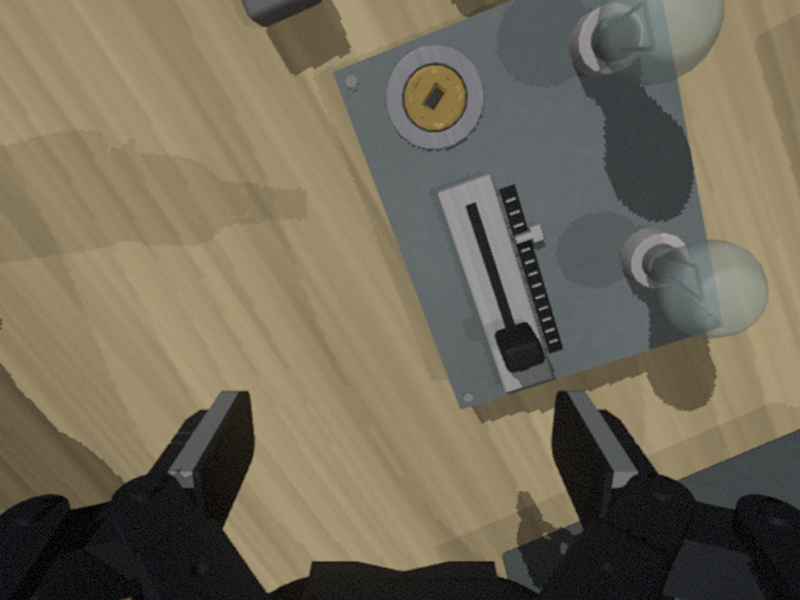

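Wrist view: brass at (435,97) with the slot in it, pointer at (530,236), grip at (520,347), bulbs to the right. Now measure these.

```bash
cat > tester.py <<'E'
from h import *
def meas(d,sw,verbose=1):
    hsv=cv2.cvtColor(d['img'],cv2.COLOR_RGB2HSV)
    u,v=[int(t) for t in sw];R=45
    m=np.zeros((480,640),np.uint8);y0=max(v-R,0);x0=u-R
    b=((hsv[...,0]>12)&(hsv[...,0]<28)&(hsv[...,1]>140)&(hsv[...,2]>90)).astype(np.uint8)
    m[y0:v+R,x0:u+R]=b[y0:v+R,x0:u+R]
    n,l,st,c=cv2.connectedComponentsWithStats(m);i=1+np.argmax(st[1:,4])
    cn=max(cv2.findContours((l==i).astype(np.uint8),0,1)[0],key=cv2.contourArea)
    hull=cv2.convexHull(cn);P=np.array([onz(d,*p[0],54)[:2] for p in hull],np.float32)
    e=cv2.fitEllipse(P);print('brass px',cv2.fitEllipse(hull)[0],'world',e)
    hm=np.zeros((480,640),np.uint8);cv2.fillConvexPoly(hm,hull,1);hm=cv2.erode(hm,np.ones((5,5)))
    dk=((hm>0)&(hsv[...,2]<85)).astype(np.uint8)
    n,l,st,c=cv2.connectedComponentsWithStats(dk);i=1+np.argmax(st[1:,4])
    vv,uu=np.nonzero(l==i);Q=np.array([onz(d,a,b,54)[:2] for a,b in zip(uu,vv)],np.float32)
    r=cv2.minAreaRect(Q);C=np.cov(Q.T);w,V=np.linalg.eigh(C);print('slot',len(Q),Q.mean(0),r,'pca deg',np.degrees(np.arctan2(V[1,1],V[0,1])))
E
python3 - <<'E'
from tester import *
z=np.load('w1.npz');d=dict(img=z['img'],depth=z['depth'],world_to_cam=z['T'],f=float(z['f']),cx=float(z['cx']),cy=float(z['cy']))
meas(d,(348,78))
t=cam('top');oa,ra=ray(t,398.9,256.1)
def tri(o1,r1,o2,r2):
    A=np.array([r1,-r2]).T;s=np.linalg.lstsq(A,o2-o1,rcond=None)[0];p,q=o1+s[0]*r1,o2+s[1]*r2;return (p+q)/2,np.linalg.norm(p-q)
print('tri brass',tri(*ray(d,348,77.6),oa,ra))
P=pts(d);hsv=cv2.cvtColor(d['img'],cv2.COLOR_RGB2HSV)
q=P.reshape(-1,3);g=q[(q[:,2]>98)&(q[:,2]<112)&(np.hypot(q[:,0]-496,q[:,1]+306)<30)]
print('grip',len(g),g.mean(0),cv2.minAreaRect(g[:,:2].astype(np.float32)))
# pointer: bright pix near (424,189)
m=np.zeros((480,640),np.uint8);m[175:205,400:440]=((hsv[...,2]>130)&(hsv[...,1]<60))[175:205,400:440]
n,l,st,c=cv2.connectedComponentsWithStats(m)
for i in range(1,n):
    if st[i,4]>20:
        k=l==i;pp=P[k];Q=np.array([onz(d,a,b,58)[:2] for b,a in zip(*np.nonzero(k))],np.float32)
        print('ptr',c[i],st[i],np.percentile(pp[:,2],[5,50,95]),cv2.minAreaRect(Q))
# track plate top z~64
k=(q[:,2]>60)&(q[:,2]<68)&(abs(q[:,0]-510)<60)&(q[:,1]<-165)&(q[:,1]>-370);print('track',k.sum(),np.median(q[k,2]),cv2.minAreaRect(q[k][:,:2].astype(np.float32)))
k=(q[:,2]>46)&(q[:,2]<53);print('box',np.median(q[k,2]),cv2.minAreaRect(q[k][:,:2].astype(np.float32)))
save('ptr.png',np.hstack([cv2.resize(d['img'][150:300,370:460],(360,600)),cv2.resize(d['img'][50:105,321:376],(440,440))]) if 0 else cv2.resize(d['img'][160:220,390:450],(480,480),interpolation=cv2.INTER_CUBIC))
E
```

```text
Traceback (most recent call last):
  File "tester.py", line 11, in meas
    e=cv2.fitEllipse(P);print('brass px',cv2.fitEllipse(hull)[0],'world',e)
cv2.error: OpenCV(4.12.0) /io/opencv/modules/imgproc/src/shapedescr.cpp:361: error: (-201:Incorrect size of input array) There should be at least 5 points to fit the ellipse in function 'fitEllipseNoDirect'
```

>>> send_rows(
  series=[
    [85,[0.0,1,0],[0,0,1]],
    [85,[0.1,1,0],[0,0,1]],
    [85,[0.1,1,0],[0,0,1]],
    [85,[0.1,1,0],[0,0,1]],
    [85,[0.1,1,0],[0,0,1]],
    [85,[0.1,1,0],[0,0,1]],
    [85,[0.1,0.5,0],[0,0,1]],
    [85,[0,0.0,0],[0,0,1]],
  ],
)

```text
clock: 2.25
eef_pos: [495.4, 193.1, 311.5]
tool_rot: [3.141, -0.002, 1.773]
force: [-0.3, -0.4, 0.9]
width: 85.1
gripper_force: 0.0
```

```bash
cat > run2.py <<'E'
from tester import *
z=np.load('w1.npz');d=dict(img=z['img'],depth=z['depth'],world_to_cam=z['T'],f=float(z['f']),cx=float(z['cx']),cy=float(z['cy']))
hsv=cv2.cvtColor(d['img'],cv2.COLOR_RGB2HSV);print(hsv[78,335:362:4].tolist(),hsv[78,345:350].tolist())
meas(d,(348,78))
t=cam('top');oa,ra=ray(t,398.9,256.1)
def tri(o1,r1,o2,r2):
    A=np.array([r1,-r2]).T;s=np.linalg.lstsq(A,o2-o1,rcond=None)[0];p,q=o1+s[0]*r1,o2+s[1]*r2;return (p+q)/2,np.linalg.norm(p-q)
print('tri brass',tri(*ray(d,348,77.6),oa,ra))
P=pts(d)
q=P.reshape(-1,3);g=q[(q[:,2]>98)&(q[:,2]<112)&(np.hypot(q[:,0]-496,q[:,1]+306)<30)]
print('grip',len(g),g.mean(0),cv2.minAreaRect(g[:,:2].astype(np.float32)))
m=np.zeros((480,640),np.uint8);m[175:205,400:440]=((hsv[...,2]>130)&(hsv[...,1]<60))[175:205,400:440]
n,l,st,c=cv2.connectedComponentsWithStats(m)
for i in range(1,n):
    if st[i,4]>20:
        k=l==i;pp=P[k];Q=np.array([onz(d,a,b,58)[:2] for b,a in zip(*np.nonzero(k))],np.float32)
        print('ptr',c[i],st[i],np.percentile(pp[:,2],[5,50,95]),cv2.minAreaRect(Q))
k=(q[:,2]>60)&(q[:,2]<68)&(abs(q[:,0]-510)<60)&(q[:,1]<-165)&(q[:,1]>-370);print('track',k.sum(),np.median(q[k,2]),cv2.minAreaRect(q[k][:,:2].astype(np.float32)))
k=(q[:,2]>46)&(q[:,2]<53);print('box',np.median(q[k,2]),cv2.minAreaRect(q[k][:,:2].astype(np.float32)))
E
sed -i 's/hsv\[...,2\]>90/hsv[...,2]>70/' tester.py; python3 run2.py
python3 - <<'E'
from h import *
w=cam('wrist');s=sensors.read_state();print(s['qpos'].round(3),s['eef_pos'].round(1))
np.savez('w2.npz',img=w['img'],depth=w['depth'],T=w['world_to_cam'],f=w['f'],cx=w['cx'],cy=w['cy'])
z=np.load('w1.npz')
save('w2.png',np.hstack([cv2.resize(z['img'][160:220,390:450],(400,400)),cv2.resize(w['img'],(400,300))[:, :].repeat(1,0) if 0 else cv2.copyMakeBorder(cv2.resize(w['img'],(400,300)),0,100,0,0,0)]))
P=pts(w).reshape(-1,3)
k=(np.hypot(P[:,0]-562,P[:,1]-339)<30)&(P[:,2]>70);q=P[k];print(len(q))
if len(q)>5:print(np.median(q[:,2]),cv2.minAreaRect(q[:,:2].astype(np.float32)))
print(proj(w,(562,339,79)))
E
```

```text
[[21, 132, 141], [22, 125, 133], [30, 35, 59], [54, 22, 59], [13, 44, 52], [20, 135, 136], [20, 133, 138]] [[80, 14, 56], [85, 27, 56], [54, 22, 59], [90, 4, 58], [78, 23, 56]]
[-0.074  0.422 -0.499  1.755  0.231  1.023 -0.455] [495.4 191.2 311.3]
805
77.91099318078905 ((562.0167236328125, 337.7728271484375), (9.423195838928223, 42.033538818359375), 53.706016540527344)
(np.float64(445.46738133524394), np.float64(24.691216609471667))Traceback (most recent call last):
  File "run2.py", line 4, in <module>
    meas(d,(348,78))
    ~~~~^^^^^^^^^^^^
  File "tester.py", line 11, in meas
    e=cv2.fitEllipse(P);print('brass px',cv2.fitEllipse(hull)[0],'world',e)
cv2.error: OpenCV(4.12.0) /io/opencv/modules/imgproc/src/shapedescr.cpp:361: error: (-201:Incorrect size of input array) There should be at least 5 points to fit the ellipse in function 'fitEllipseNoDirect'
```

View pics/w2.png

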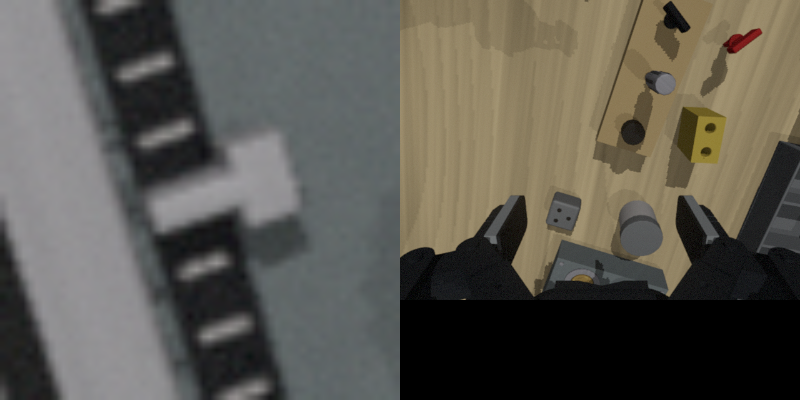

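The left half shows the T-shaped pointer with its tip at full-image (413,191.5). The right half shows the key in the rack at about (676,17). Fix the brass threshold and compute.

```bash
sed -i 's/hsv\[...,1\]>140/hsv[...,1]>90/' tester.py
cat >> run2.py <<'E'
for zz in(50,54,58):print('tip',zz,onz(d,413.2,191.5,zz))
print('tip depth',P[188:195,411:418].reshape(-1,3).mean(0))
z=np.load('w2.npz');w=dict(img=z['img'],depth=z['depth'],world_to_cam=z['T'],f=float(z['f']),cx=float(z['cx']),cy=float(z['cy']))
# key: triangulate head top from wrist and top pictures
R=pts(w)
def keypx(dd,c):
    R=pts(dd);m=(np.hypot(R[...,0]-562,R[...,1]-338)<26)&(R[...,2]>74)&(dd['img'].max(2)<80);v,u=np.nonzero(m);return u.mean(),v.mean(),len(u)
a=keypx(w,0);b=keypx(t,0);print(a,b,'tri key top',tri(*ray(w,*a[:2]),*ray(t,*b[:2])))
E
python3 run2.py
```

```text
[[21, 132, 141], [22, 125, 133], [30, 35, 59], [54, 22, 59], [13, 44, 52], [20, 135, 136], [20, 133, 138]] [[80, 14, 56], [85, 27, 56], [54, 22, 59], [90, 4, 58], [78, 23, 56]]
brass px (347.4171447753906, 77.61268615722656) world ((523.553466796875, -128.7462921142578), (42.18351745605469, 42.32743453979492), 60.02506637573242)
slot 147 [ 523.1724  -128.41078] ((523.2271118164062, -128.29953002929688), (13.271756172180176, 7.780303478240967), 28.645803451538086) pca deg -153.199950253407
tri brass (array([ 525.05770176, -128.50012448,   44.74721817]), np.float64(0.6746715855100768))
grip 666 [ 496.23814014 -307.69893621  103.06064368] ((496.218017578125, -309.0743408203125), (20.308948516845703, 27.868059158325195), 79.55508422851562)
ptr [403.49282297 192.78947368] [400 175  11  30 209] [62.17830632 63.32551903 64.39762778] ((525.2108764648438, -239.4528350830078), (27.771766662597656, 9.26646900177002), 64.72766876220703)
ptr [425.02614379 187.5751634 ] [413 180  21  14 153] [57.27229247 58.79444012 59.93191049] ((540.8106079101562, -244.72329711914062), (11.221234321594238, 18.32
[... 952 characters left out ...]
.,0]-562,R[...,1]-338)<26)&(R[...,2]>74)&(dd['img'].max(2)<80);v,u=np.nonzero(m);return u.mean(),v.mean(),len(u)
  ret = ret.dtype.type(ret / rcount)
Traceback (most recent call last):
  File "run2.py", line 27, in <module>
    a=keypx(w,0);b=keypx(t,0);print(a,b,'tri key top',tri(*ray(w,*a[:2]),*ray(t,*b[:2])))
                                                      ~~~^^^^^^^^^^^^^^^^^^^^^^^^^^^^^^^
  File "run2.py", line 7, in tri
    A=np.array([r1,-r2]).T;s=np.linalg.lstsq(A,o2-o1,rcond=None)[0];p,q=o1+s[0]*r1,o2+s[1]*r2;return (p+q)/2,np.linalg.norm(p-q)
                             ~~~~~~~~~~~~~~~^^^^^^^^^^^^^^^^^^^^
numpy.linalg.LinAlgError: SVD did not converge in Linear Least Squares
```

>>> send_rows(
  series=[
    [85,[0.3,0.6,0],[0,0,1]],
    [60,[0.2,0.5,0],[0,0,1]],
    [60,[0,0,0],[0,0,1]],
    [60,[0,0,0],[0,0,1]],
    [60,[0,0,0],[0,0,1]],
    [60,[0,0,0],[0,0,0]],
  ],
)

```text
clock: 3.1
eef_pos: [525.9, 254.8, 311.4]
tool_rot: [-3.141, 0.0, 2.198]
force: [-0.5, -0.7, 0.2]
width: 60.3
gripper_force: 0.0
```

```bash
cat > key.py <<'E'
from h import *
w=cam('wrist');R=pts(w)
m=(np.hypot(R[...,0]-562,R[...,1]-338)<27)&(R[...,2]>72)&(w['img'].max(2)<90);v,u=np.nonzero(m)
print(sensors.read_state()['eef_pos'].round(1),len(u),'px',u.mean().round(1),v.mean().round(1))
# top face contour on plane
top=R[m]; zt=np.median(top[:,2]); k=abs(top[:,2]-zt)<2.5
print('depth',zt,cv2.minAreaRect(top[k][:,:2].astype(np.float32)))
Q=np.array([onz(w,a,b,79)[:2] for a,b in zip(u[k],v[k])],np.float32);r=cv2.minAreaRect(Q);print('rays z79',r)
C=np.cov(Q.T);e,V=np.linalg.eigh(C);print('pca',np.degrees(np.arctan2(V[1,1],V[0,1])))
o,d=ray(w,u[k].mean(),v[k].mean());print(repr(np.r_[o,d]))
import os
if os.path.exists('kr.npy'):
    x=np.load('kr.npy');A=np.array([x[3:],-d]).T;s=np.linalg.lstsq(A,o-x[:3],rcond=None)[0];print('tri',x[:3]+s[0]*x[3:],o+s[1]*d)
np.save('kr.npy',np.r_[o,d])
E
python3 key.py
```

```text
[525.8 255.  311.5] 590 px 415.5 134.1
depth 78.03248427107316 ((561.9736938476562, 338.0281066894531), (9.26548957824707, 41.311065673828125), 54.15644073486328)
rays z79 ((561.4896240234375, 337.7215270996094), (9.09131908416748, 41.36637496948242), 54.228660583496094)
pca 144.14933921149722
array([ 4.77275054e+02,  3.21127899e+02,  4.36350142e+02,  2.39473541e-01,
        4.86210875e-02, -1.02129232e+00])
```

>>> send_rows(
  series=[
    [60,[0.6,0.3,-0.3],[0,0,1]],
    [60,[0.4,0.3,-0.3],[0,0,1]],
    [60,[0.2,0.2,-0.3],[0,0,1]],
    [60,[0,0,0],[0,0,0.6]],
    [60,[0,0,0],[0,0,0]],
    [60,[0,0,0],[0,0,0]],
  ],
)

```text
clock: 3.9
eef_pos: [597.8, 303.6, 258.0]
tool_rot: [3.141, 0.0, 2.513]
force: [-0.6, 0.0, -0.3]
width: 60.2
gripper_force: 0.0
```

```bash
python3 key.py; python3 -c "
from h import *
print(sensors.read_state()['qpos'])"
```

```text
[597.8 303.6 258.1] 727 px 332.3 137.7
depth 78.14739881213904 ((562.0925903320312, 337.7440490722656), (8.697029113769531, 40.77085876464844), 54.7293586730957)
rays z79 ((561.8983154296875, 337.81329345703125), (8.600540161132812, 40.43642044067383), 54.71142578125)
pca 144.47461355499843
array([ 5.30814443e+02,  3.51558312e+02,  3.82857358e+02,  1.03682743e-01,
       -4.41241866e-02, -1.01830347e+00])
tri [562.09764025 338.34970282  74.60388875] [562.19883391 338.20208071  74.62058882]
[-0.16784103  0.71768315 -0.63460603  1.43036301  0.44447842  1.13806525
  0.07189368]
```

>>> send_rows(
  series=[
    [60,[-0.6,0.57,0],[0,0,0.06]],
    [50,[0,0,-0.8],[0,0,0]],
    [50,[0,0,-0.8],[0,0,0]],
    [50,[0,0,-0.7],[0,0,0]],
    [50,[0,0,0],[0,0,0]],
    [50,[0,0,0],[0,0,0]],
  ],
)

```text
clock: 4.7
eef_pos: [562.6, 339.0, 121.6]
tool_rot: [3.139, 0.001, 2.52]
force: [0.0, 1.0, 1.3]
width: 49.9
gripper_force: 0.0
```

>>> send_rows(
  series=[
    [50,[-0.01,-0.02,-0.4],[0,0,0]],
    [50,[0,0,-0.4],[0,0,0]],
    [50,[0,0,-0.05],[0,0,0]],
    [50,[0,0,0],[0,0,0]],
    [0,[0,0,0],[0,0,0]],
    [0,[0,0,0],[0,0,0]],
    [0,[0,0,0],[0,0,0]],
    [0,[0,0,0],[0,0,0]],
  ],
)

```text
clock: 5.7
eef_pos: [561.6, 337.3, 69.6]
tool_rot: [3.14, 0.001, 2.521]
force: [-0.2, -0.6, 6.4]
width: 7.8
gripper_force: 60.3
```

>>> send_rows(
  series=[
    [0,[0,0,0.5],[0,0,0]],
    [0,[0,0,0.8],[0,0,0]],
    [0,[0,0,0.8],[0,0,0]],
    [0,[0,0,0.8],[0,0,0.5]],
    [0,[-0.08,-0.5,0.1],[0,0,1]],
    [0,[-0.08,-0.9,0],[0,0,1]],
    [0,[-0.08,-0.9,0],[0,0,1]],
    [0,[-0.08,-0.9,0],[0,0,1]],
  ],
)

```text
clock: 6.7
eef_pos: [541.4, 142.9, 248.4]
tool_rot: [-3.141, -0.0, 2.917]
force: [1.1, -0.4, -0.6]
width: 8.1
gripper_force: 60.6
```

>>> send_rows(
  series=[
    [0,[-0.08,-0.9,0],[0,0,1]],
    [0,[-0.08,-0.9,0],[0,0,1]],
    [0,[-0.08,-0.9,0],[0,0,1]],
    [0,[-0.08,-0.9,0],[0,0,1]],
    [0,[0,-0.7,0],[0,0,1]],
    [0,[0,-0.2,0],[0,0,1]],
    [0,[0,0,0],[0,0,1]],
    [0,[0,0,0],[0,0,1]],
  ],
)

```text
clock: 7.7
eef_pos: [522.3, -125.6, 248.4]
tool_rot: [3.141, -0.001, -2.67]
force: [0.1, -0.1, 0.3]
width: 7.9
gripper_force: 60.6
```

Run:
```python
from h import *
s=sensors.read_state();print(s['qpos'].round(3),s['eef_pos'],s['tool_rot'],s['width'])
w=cam('wrist');np.savez('w3.npz',img=w['img'],depth=w['depth'],T=w['world_to_cam'],f=w['f'],cx=w['cx'],cy=w['cy'])
a=cv2.resize(w['img'],(640,480));save('w3.png',a)
print(proj(w,(523.4,-128.6,54)))
```

```text
[ 0.811  0.644 -1.003  1.815  0.627  1.04   1.604] [ 522.27977041 -125.60294862  248.36796334] [ 3.14121391e+00 -5.61834176e-04 -2.66952767e+00] 7.9008687707451415
(np.float64(317.82895521378657), np.float64(200.76452256813727))
```

View pics/w3.png

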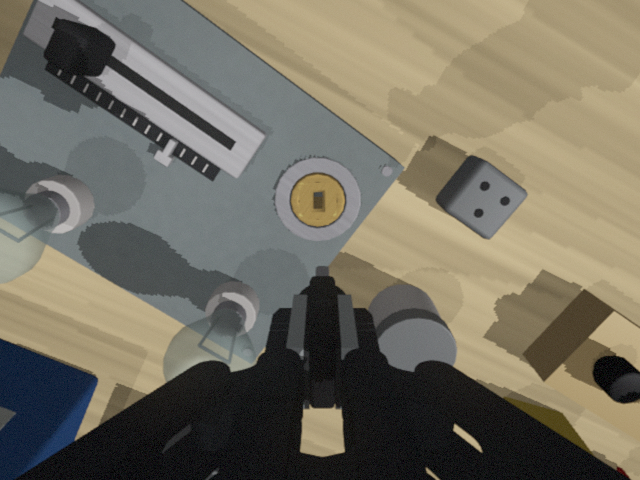

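The brass slot shows at (318,201) and the held key's blade tip at (322,270), upright between the pads. Now measure slot and tip in this view.

```bash
cat > m3.py <<'E'
from tester import *
z=np.load('w3.npz');d=dict(img=z['img'],depth=z['depth'],world_to_cam=z['T'],f=float(z['f']),cx=float(z['cx']),cy=float(z['cy']))
meas(d,(318,201))
R=pts(d);p=np.array([522.28,-125.6,248.37]);yaw=-2.6695;X=np.array([np.cos(yaw),np.sin(yaw)]);Y=np.array([np.sin(yaw),-np.cos(yaw)])
for z0,z1 in((190,200),(200,210),(210,222),(224,232),(232,245)):
    m=(R[...,2]>z0)&(R[...,2]<z1)&(np.hypot(R[...,0]-p[0],R[...,1]-p[1])<30)
    q=R[m][:,:2]-p[:2]
    if len(q):print(z0,len(q),'x',np.percentile(q@X,[2,50,98]).round(1),'y',np.percentile(q@Y,[2,50,98]).round(1),'zmin',R[m][:,2].min())
hsv=d['img'].max(2);print(hsv[264:284,312:334].tolist()[::4])
E
python3 m3.py
```

```text
brass px (317.475830078125, 199.3399200439453) world ((522.8978271484375, -129.16036987304688), (42.263057708740234, 42.705665588378906), 121.53658294677734)
slot 118 [ 522.5376 -129.2512] ((522.470703125, -128.9309844970703), (12.06806468963623, 6.221511363983154), 26.708759307861328) pca deg -156.89980048337074
190 46 x [5.4 6.  6.4] y [-3.2 -0.2  2.7] zmin 195.7450488140054
200 78 x [5.6 6.1 6.5] y [-3.1 -0.2  2.7] zmin 200.21853233588868
224 93 x [6.8 8.8 9.9] y [-8.6  5.   8.2] zmin 224.0088244459714
232 1020 x [ 7.  11.3 21.3] y [-16.6  -0.4  16.2] zmin 233.91065713222426
[[126, 125, 126, 126, 130, 126, 128, 129, 129, 125, 129, 130, 127, 128, 125, 127, 123, 120, 115, 116, 116, 116], [127, 126, 127, 111, 89, 70, 73, 70, 70, 72, 72, 74, 76, 69, 71, 71, 91, 112, 123, 121, 123, 121], [127, 128, 128, 104, 78, 67, 71, 74, 74, 71, 70, 68, 71, 71, 73, 73, 79, 113, 125, 127, 125, 125], [104, 85, 74, 59, 47, 35, 40, 42, 41, 41, 39, 40, 39, 41, 34, 43, 41, 50, 83, 95, 111, 127], [34, 29, 33, 36, 24, 40, 27, 36, 31, 29, 35, 29, 32, 27, 31, 33, 28, 34, 30, 35, 24, 34]]
```

>>> send_rows(
  series=[
    [0,[0.013,-0.055,-0.5],[0,0,0]],
    [0,[0,0,-0.6],[0,0,0]],
    [0,[0,0,-0.6],[0,0,0]],
    [0,[0,0,-0.4],[0,0,0]],
    [0,[0,0,0],[0,0,0]],
    [0,[0,0,0],[0,0,0]],
  ],
)

```text
clock: 8.5
eef_pos: [524.1, -128.2, 123.5]
tool_rot: [-3.141, 0.001, -2.672]
force: [-0.3, -0.6, -0.2]
width: 8.0
gripper_force: 60.6
```

Run:
```python
from h import *
s=sensors.read_state();print(s['eef_pos'],s['tool_rot'],s['force'])
w=cam('wrist');print('slot px',proj(w,(523.1,-128.9,54)),'tip px',proj(w,(*s['eef_pos'][:2],s['eef_pos'][2]-54.6)))
u,v=map(int,proj(w,(523.1,-128.9,54)))
save('w4.png',w['img'],(u-50,v-50,u+50,v+50),5)
```

```text
[ 524.05546953 -128.22419589  123.46131941] [-3.14111093e+00  1.07853008e-03 -2.67195043e+00] [-0.2923512  -0.64125237 -0.16892743]
slot px (np.float64(321.722660451151), np.float64(261.56893186490873)) tip px (np.float64(322.0547960552267), np.float64(276.236943658304))
```

View pics/w4.png

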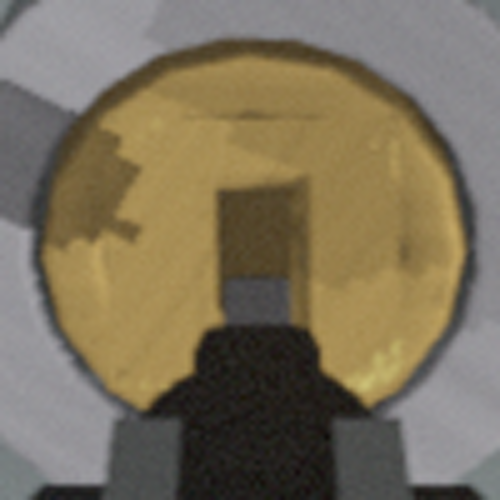

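The blade at (257,300) in the crop is laterally in line with the slot at (258,235), and the slot's far end agrees with my estimate. Nudge 1 mm and insert.

>>> send_rows(
  series=[
    [0,[-0.016,-0.012,0],[0,0,0]],
    [0,[0,0,-0.15],[0,0,0]],
    [0,[0,0,-0.1],[0,0,0]],
    [0,[0,0,-0.1],[0,0,0]],
    [0,[0,0,0],[0,0,0]],
  ],
)

```text
clock: 9.18
eef_pos: [522.8, -128.8, 101.1]
tool_rot: [3.141, 0.001, -2.671]
force: [1.2, 0.9, -1.7]
width: 7.6
gripper_force: 60.4
```

>>> send_rows(
  series=[
    [0,[0,0,-0.1],[0,0,0]],
    [0,[0,0,-0.1],[0,0,0]],
    [0,[0,0,-0.1],[0,0,0]],
    [0,[0,0,-0.05],[0,0,0]],
    [0,[0,0,0],[0,0,0]],
  ],
)

```text
clock: 9.8
eef_pos: [522.8, -128.8, 80.3]
tool_rot: [3.141, 0.001, -2.671]
force: [2.7, 1.3, -1.5]
width: 7.8
gripper_force: 60.5
```

>>> send_rows(
  series=[
    [0,[0,0,-0.03],[0,0,0]],
    [0,[0,0,-0.03],[0,0,0]],
    [0,[0,0,0],[0,0,0]],
  ],
)

```text
clock: 10.18
eef_pos: [523.0, -129.0, 78.5]
tool_rot: [-3.14, 0.001, -2.671]
force: [-0.6, 0.2, 12.3]
width: 8.1
gripper_force: 62.6
```

>>> send_rows(
  series=[
    [0,[0,0,0.005],[0,0,-1]],
    [0,[0,0,0],[0,0,-1]],
    [0,[0,0,0],[0,0,-1]],
    [0,[0,0,0],[0,0,-1]],
    [0,[0,0,0],[0,0,-1]],
    [0,[0,0,0],[0,0,-1]],
    [0,[0,0,0],[0,0,-1]],
    [0,[0,0,0],[0,0,-1]],
  ],
)

```text
clock: 11.18
eef_pos: [523.1, -128.8, 78.5]
tool_rot: [3.141, 0.002, 2.911]
force: [-0.1, 2.5, 9.6]
width: 7.9
gripper_force: 62.0
```

>>> send_rows(
  series=[
    [0,[0,0,0],[0,0,-1]],
    [0,[0,0,0],[0,0,-1]],
    [0,[0,0,0],[0,0,-1]],
    [0,[0,0,0],[0,0,-1]],
    [0,[0,0,0],[0,0,-1]],
    [0,[0,0,0],[0,0,-1]],
    [0,[0,0,0],[0,0,-1]],
    [0,[0,0,0],[0,0,0]],
  ],
)

```text
clock: 12.18
eef_pos: [523.3, -128.3, 78.5]
tool_rot: [3.14, 0.001, 2.302]
force: [0.7, 3.3, 8.6]
width: 7.7
gripper_force: 61.9
```

```bash
python3 -c "
from h import *
s=sensors.read_state();print(s['eef_pos'],s['tool_rot'],s['force'],s['torque'],s['qpos'])"
```

```text
[ 523.2832465  -128.30867225   78.48908664] [3.14000117e+00 1.10170448e-03 2.30229853e+00] [0.71685116 3.27126965 8.56064781] [ 0.64312321 -0.22661034  0.02746073] [ 0.48386719  0.76369771 -0.45547594  1.95634843  0.6105166   0.55837482
  0.34034944]
```

>>> send_rows(
  series=[
    [0,[0,0,0],[0,0,-0.6]],
    [0,[0,0,0],[0,0,-0.6]],
    [0,[0,0,0],[0,0,-0.6]],
    [0,[0,0,0],[0,0,0]],
    [0,[0,0,0],[0,0,0]],
  ],
)

```text
clock: 12.8
eef_pos: [523.6, -128.2, 78.5]
tool_rot: [3.139, 0.001, 2.146]
force: [0.5, 2.6, 6.5]
width: 7.9
gripper_force: 61.8
```

```bash
python3 -c "
from h import *
s=sensors.read_state();print(s['eef_pos'],s['tool_rot'],s['force'],s['torque'],s['qpos'])"
```

```text
[ 523.61224615 -128.21826602   78.50598612] [3.13914088e+00 9.45986886e-04 2.14645059e+00] [0.45571957 2.62889305 6.48815376] [ 0.6309015  -0.33728798  0.07420515] [ 0.45820175  0.75631536 -0.41472225  1.95678469  0.56445292  0.54129431
  0.22746788]
```

>>> send_rows(
  series=[
    [0,[0,0,0],[0,0,-0.6]],
    [0,[0,0,0],[0,0,-0.6]],
    [0,[0,0,0],[0,0,0]],
  ],
)

```text
clock: 13.18
eef_pos: [523.8, -128.4, 78.5]
tool_rot: [3.139, 0.001, 2.043]
force: [1.3, 2.0, 7.8]
width: 7.9
gripper_force: 62.0
```

```bash
python3 -c "
from h import *
s=sensors.read_state();print(s['eef_pos'],s['tool_rot'],s['force'],s['torque'],s['qpos'])"
```

```text
[ 523.79002561 -128.35603745   78.50853001] [3.13896111e+00 1.31342733e-03 2.04311139e+00] [1.34153019 1.97730588 7.82634566] [ 0.46087637 -0.44267544  0.50369762] [ 0.44044316  0.75171934 -0.38683634  1.95717676  0.53312092  0.53057033
  0.15348317]
```

Torque 0.5 N·m: the switch is on its stop. Relax, release and lift.

>>> send_rows(
  series=[
    [0,[0,0,0.01],[0,0,0.9]],
    [45,[0,0,0],[0,0,0]],
    [45,[0,0,0],[0,0,0]],
    [45,[0,0,0.2],[0,0,0]],
    [45,[0,0,0.6],[0,0,0]],
    [45,[0,0,0.8],[0,0,0]],
    [45,[0,0,0.6],[0,0,0]],
    [45,[0,0,0],[0,0,0]],
  ],
)

```text
clock: 14.18
eef_pos: [524.1, -129.5, 213.3]
tool_rot: [3.137, 0.004, 2.118]
force: [0.2, 1.0, -0.1]
width: 44.9
gripper_force: 0.0
```

```bash
cat > chk.py <<'E'
from h import *
s=sensors.read_state();print(s['eef_pos'].round(1),s['tool_rot'].round(3),s['width'])
for n in('wrist','scene','top'):
    w=cam(n);R=pts(w)
    m=(np.hypot(R[...,0]-523.3,R[...,1]+128.7)<27)&(R[...,2]>76)&(R[...,2]<105)&(w['img'].max(2)<90)
    q=R[m]
    if len(q)>20:
        zt=np.percentile(q[:,2],95);k=q[:,2]>zt-5;print(n,len(q),'ztop',np.percentile(q[:,2],[50,95]),cv2.minAreaRect(q[k][:,:2].astype(np.float32)))
    g=R[(R[...,2]>98)&(R[...,2]<112)&(abs(R[...,0]-505)<35)&(R[...,1]<-200)&(R[...,1]>-340)]
    if len(g)>20:print(n,'grip',len(g),cv2.minAreaRect(g[:,:2].astype(np.float32)))
E
python3 chk.py
```

```text
[ 524.1 -129.5  213.3] [3.137 0.004 2.118] 44.86293251928232
wrist 943 ztop [87.07554558 88.33229737] ((523.197265625, -128.75022888183594), (8.97127914428711, 42.114593505859375), 35.97463607788086)
scene 88 ztop [83.49030606 87.99084477] ((524.7549438476562, -126.09828186035156), (9.942802429199219, 37.62480545043945), 33.45445251464844)
scene grip 65 ((496.8111267089844, -306.9083251953125), (23.64474105834961, 26.79217529296875), 69.77196502685547)
top 48 ztop [86.81536183 91.33591076] ((519.3262939453125, -120.89603424072266), (8.171760559082031, 25.46280288696289), 38.5942268371582)
```

>>> send_rows(
  series=[
    [60,[-0.115,-0.744,0],[0,0,1]],
    [60,[-0.115,-0.744,0],[0,0,1]],
    [60,[-0.115,-0.744,0],[0,0,1]],
    [60,[-0.115,-0.744,0],[0,0,1]],
    [60,[0,0,0],[0,0,1]],
    [60,[0,0,0],[0,0,1]],
    [60,[0,0,0],[0,0,1]],
    [60,[0,0,0],[0,0,1]],
  ],
)

```text
clock: 15.32
eef_pos: [493.9, -307.3, 208.3]
tool_rot: [3.141, -0.003, 2.82]
force: [0.3, 0.4, 0.0]
width: 60.1
gripper_force: 0.0
```

>>> send_rows(
  series=[
    [60,[0,0,0],[0,0,1]],
    [60,[0,0,0],[0,0,1]],
    [60,[0,0,-0.8],[0,0,0]],
    [60,[0,0,0],[0,0,0]],
    [60,[0,0,0],[0,0,0]],
  ],
)

```text
clock: 15.95
eef_pos: [495.1, -307.4, 162.2]
tool_rot: [3.141, -0.0, 2.992]
force: [0.6, 0.2, -0.3]
width: 60.0
gripper_force: 0.0
```

```bash
python3 chk.py
```

```text
[ 495.1 -307.4  162.2] [ 3.141 -0.     2.992] 60.020420278799165
wrist 320 ztop [80.920738   86.64489527] ((532.0103759765625, -145.7093505859375), (5.014133453369141, 10.191142082214355), 79.10261535644531)
wrist grip 2189 ((496.05755615234375, -309.9563903808594), (19.876314163208008, 27.984819412231445), 82.17955017089844)
scene 95 ztop [82.87495389 88.09850531] ((523.264404296875, -127.51622009277344), (10.117431640625, 37.89893341064453), 36.778953552246094)
scene grip 65 ((496.8489685058594, -306.52679443359375), (25.317752838134766, 28.272953033447266), 71.99700164794922)
top 73 ztop [86.89067349 91.10647873] ((523.7154541015625, -126.40545654296875), (8.24636459350586, 40.57136917114258), 35.19078063964844)
top grip 52 ((493.9592590332031, -306.3224792480469), (18.66950225830078, 20.72691535949707), 88.35420989990234)
```

>>> send_rows(
  series=[
    [60,[0.016,-0.02,-0.5],[0,0,0]],
    [60,[0,0,-0.5],[0,0,0]],
    [60,[0,0,-0.18],[0,0,0]],
    [60,[0,0,0],[0,0,0]],
    [10,[0,0,0],[0,0,0]],
    [10,[0,0,0],[0,0,0]],
    [10,[0,0,0],[0,0,0]],
    [10,[0,0,0],[0,0,0]],
  ],
)

```text
clock: 17.1
eef_pos: [496.4, -309.2, 92.2]
tool_rot: [-3.141, 0.001, 2.992]
force: [-1.5, 0.2, 6.2]
width: 19.1
gripper_force: 59.0
```

>>> send_rows(
  series=[
    [10,[0.015,0.097,0],[0,0,0]],
    [10,[0.03,0.2,0],[0,0,0]],
    [10,[0.03,0.2,0],[0,0,0]],
    [10,[0.03,0.2,0],[0,0,0]],
    [10,[0.03,0.2,0],[0,0,0]],
    [10,[0.025,0.16,0],[0,0,0]],
    [10,[0.012,0.08,0],[0,0,0]],
    [10,[0,0,0],[0,0,0]],
  ],
)

```text
clock: 18.1
eef_pos: [506.8, -240.3, 92.2]
tool_rot: [-3.141, 0.001, 2.993]
force: [-1.8, 1.0, 7.2]
width: 19.1
gripper_force: 59.2
```

Run:
```python
from h import *
s=sensors.read_state();print(s['eef_pos'],s['tool_rot'],s['force'],s['width'])
p=s['eef_pos'];print('along',.1495*p[0]+.9888*p[1])
```

```text
[ 506.76904403 -240.30479382   92.21692324] [-3.14116198e+00  1.26456395e-03  2.99261711e+00] [-1.84637827  0.95967973  7.23009459] 19.087429978700104
along -161.85140804726785
```

Target reached (-162 ± 1). Release, lift clear and verify from above.

>>> send_rows(
  series=[
    [50,[0,0,0],[0,0,0]],
    [50,[0,0,0],[0,0,0]],
    [50,[0,0,0.4],[0,0,0]],
    [50,[0,0,0.8],[0,0,0]],
    [50,[0,0,0.9],[0,0,0]],
    [50,[-0.5,-0.3,0.4],[0,0,0]],
    [50,[-0.5,-0.3,0],[0,0,0]],
    [50,[0,0,0],[0,0,0]],
  ],
)

```text
clock: 19.1
eef_pos: [443.4, -279.0, 240.9]
tool_rot: [-3.14, -0.002, 2.987]
force: [0.7, 0.2, -1.0]
width: 49.8
gripper_force: 0.0
```

```bash
python3 chk.py
python3 - <<'E'
from h import *
w=cam('wrist');print(proj(w,(531,-245,57)),proj(w,(506.8,-240.3,104)))
t=cam('scene');u,v=map(int,proj(t,(520,-200,70)));print(proj(t,(531,-245,57)))
a=cv2.resize(t['img'][v-60:v+60,u-70:u+70],(467,400),interpolation=cv2.INTER_CUBIC)
save('fin.png',np.hstack([cv2.copyMakeBorder(cv2.resize(w['img'],(333,250)),0,150,0,0,0),a]))
E
```

```text
[ 443.4 -279.   240.9] [-3.140e+00 -2.000e-03  2.987e+00] 49.82271479260567
wrist 1113 ztop [86.07783901 88.06423819] ((523.055908203125, -129.17086791992188), (10.102035522460938, 41.46188735961914), 35.79757308959961)
wrist grip 761 ((506.15277099609375, -240.796630859375), (20.449819564819336, 28.149147033691406), 81.69910430908203)
scene 95 ztop [83.04327322 87.64634054] ((525.4796142578125, -125.80255889892578), (10.45162296295166, 37.7682991027832), 34.07582473754883)
scene grip 70 ((507.659912109375, -239.1712646484375), (22.157032012939453, 31.404632568359375), 87.15814971923828)
top 71 ztop [87.27546055 91.55810994] ((523.5191040039062, -126.36907196044922), (8.22750473022461, 37.38758087158203), 35.347469329833984)
top grip 104 ((507.3955993652344, -237.53477478027344), (20.49822425842285, 26.65286636352539), 80.29590606689453)
(np.float64(375.25584858389294), np.float64(297.27959765564106)) (np.float64(386.40081371981114), np.float64(297.14441586426693))
(np.float64(231.89960510656218), np.float64(182.42841470617793))
```

View pics/fin.png

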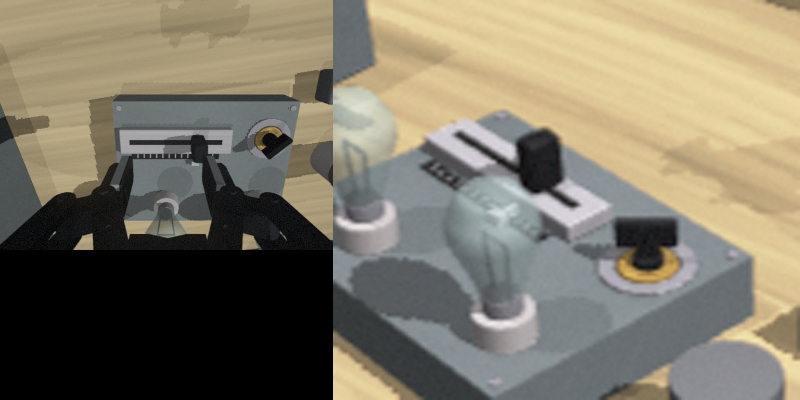

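The grip stands by the pointer and the key is seated and turned, with its head at (645,232). One numeric cross-check of the pointer from other views before handing in.

Run:
```python
from h import *
def ld(f):
    z=np.load(f);return dict(img=z['img'],depth=z['depth'],world_to_cam=z['T'],f=float(z['f']),cx=float(z['cx']),cy=float(z['cy']))
e=np.array([.1495,.9888]);n=np.array([.9888,-.1495])
for nm,d in(('w1',ld('w1.npz')),('w3',ld('w3.npz')),('now',cam('wrist')),('top',cam('top'))):
    R=pts(d);s=cv2.cvtColor(d['img'],cv2.COLOR_RGB2HSV)
    m=(R[...,2]>54)&(R[...,2]<61)&(np.hypot(R[...,0]-538,R[...,1]+245)<24)&((R[...,:2]@n)>561)&(s[...,2]>115)&(s[...,1]<50)
    q=R[m];a=q[:,:2]@e;b=q[:,:2]@n
    if len(q)>5:
        k=b<np.percentile(b,40);print(nm,len(q),'along all',np.percentile(a,[5,50,95]).round(1),'stem',np.percentile(a[k],[5,50,95]).round(1),'across',b.min(),b.max())
print('grip',np.array([506.5,-240.5])@e)
```

```text
w1 179 along all [-167.4 -162.3 -157.4] stem [-164.8 -162.4 -160.4] across 561.00422968887 580.5932925891105
w3 304 along all [-167.8 -162.4 -157.5] stem [-164.8 -162.3 -160.5] across 561.0265622091542 580.9560723542154
now 90 along all [-168.1 -163.7 -158. ] stem [-168.  -164.5 -158.1] across 573.1798601602189 580.4830633058089
top 16 along all [-166.3 -161.2 -158.1] stem [-162.5 -161.2 -159.9] across 564.1510807558873 580.5028011097712
grip -162.08465
```

Pointer at -162.3, grip at -162.0: level within 1 mm.

```bash
python3 -c "
from cell import ctrl
print(ctrl.finish_job())"
```

```text
the job is handed in; nothing more can be done
None
```

The job is handed in (no verdict came back): the T-headed key is fully seated and turned clockwise to its stop, and the dimmer grip is level with the pointer within about 1 mm; I steered clear of the bulbs and loose items but did not re-measure the loose items at the end.

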